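# Drive the axle pin out of a trolley castor

## Task

The worn castor in the stand needs its wheel changed: take the long drift punch from the rack, find the bore of the axle block with its tip, and drive the stuck axle pin down through the wheel until it is fully down on the pad below. Feel for the bore and press gently, never harder than about 60 N (6 kg) on the castor, touching it with the punch only. Then stand the punch back in the rack, let go, and leave everything else as it is.

Things in the scene. Friction and masses are not known exactly. Their poses are not given: they have to be found in the camera images.
- punch: Drift punch, steel, at the start upright in any one of the three rack holes. Straight shank 8 mm in diameter and 60 mm long with a flat end, then a round grip body 15 mm in diameter and 70 mm long (60 to 130 mm from the end), then a small cap to 133 mm. Origin at the centre of the flat lower end; its z axis runs from that end up to the cap. About 0.12 kg.
- rack: Dark wooden block fixed to the bench, 60 mm (x) by 156 mm (y) by 40 mm high, with three upright holes at y = -48, 0 and 48 mm on its middle line, each 10 mm in diameter, widened by 2 mm round the mouth, 34 mm deep (floor 6 mm above the bench). Each holds one tool. Origin at the centre of its underside, z up.
- castor: Steel trolley castor lying on its side, fixed in a stand, wheel axis upright. Origin on the bench below the middle of its slot, z up; crown and mounting plate on its +x side (plate at x = 79 mm, 90 mm wide, top 120 mm above the bench). Two steel cheeks 48 mm wide reach to x = -32 mm; top of the upper one 103 mm up, with the slot along x.
- slot_mid (a point): Middle of the slot, 108 mm up, level with the flat top of the steel axle block in it (52 mm in x, 30 mm in y). An 11 mm upright bore goes through the block's middle, mouth widened 1.5 mm all round. Block, wheel and pin are locked anywhere up to 11 mm from here along the castor's x, at its y = 0; where is not measured: look or feel for it. Pushing does not shift them.
- pad_top (a point): Middle of the rubber pad's top, 22 mm above the bench below the slot's middle. The steel stand is 170 mm (x) by 110 mm. The pin (10 mm) starts with its upper end 8 to 13 mm below the block's top, inside the bore; driven down, it resists with about 8 N plus 1.5 N per 10 mm/s of speed, and stops hard when its head is down at the pad.
- axle_pin (a joint): How far the axle pin has been driven down, in m: 0 to 0.005 at the start, 0.032 when its head is fully down on the pad (its upper end then 40 mm below the block's top).
- short_punch: Other tool in the rack: short punch, 12 mm body, 83 mm long. Leave it. Origin at its lower end.
- screwdriver: Other tool in the rack, fat black 26 mm handle, 128 mm long. Leave it. Origin at its lower end.
- spare_wheel: Bystander: black wheel 71 mm in diameter, 24 mm high, lying on the bench. Origin at the centre of its underside.
- grease_jar: Bystander: white jar 56 mm in diameter, 70 mm high. Origin at the centre of its underside.
- hammer: Bystander: hammer lying on the bench to the right.
- carton: Bystander: cardboard box 120 x 90 x 70 mm, right. Origin at the centre of its underside.
- tape: Bystander: roll of tape 90 mm in diameter, 45 mm high, left. Origin at the centre of its underside.
- small_carton: Bystander: cardboard box 80 x 60 x 50 mm, left. Origin at the centre of its underside.
Things that resemble listed ones, but are neither listed nor needed, are in the scene too. Several things look just like the castor: the one meant starts farthest to the robot's left.

How it is judged:
By the outcome, as a careful person would: the job done as asked, in the order asked, and still so for the second after the job is handed in, with the robot touching nothing.
It also fails if it takes over 67 s, if anything falls off the work surface, if the arm or the gripper's body presses on something with over 40 N, if the wrist force passes 120 N, or if a joint passes its speed limit or range.

## Robot

A 6-joint arm with a two-finger parallel gripper is mounted at the origin on the work surface. World frame = base frame: x ahead of the robot, y to its left, z up, the work surface at z = 0. Lengths are in m, angles in rad, forces in N, time in s.
With the tool pointing down it reaches from about 0.275 to 0.75 m from the base axis. Payload 10.2 kg.
Tool frame: the origin (TCP) lies midway between the tips of the shut fingers; the grasp point (between the pads) lies 19 mm behind it; z points along the fingers, y is the direction in which the jaws open and shut (so a half turn about z gives the same grasp; the last joint's range is limited). The gripper opens to 85 mm and grips with 20 to 120 N. Pads are 22 mm wide; open, the fingers measure 114 mm over their backs; the gripper's body (76 mm by 85 mm) begins 54 mm behind the grasp point. The pads swing forward as they close: fully open they stand 13 mm farther back than shut.
Start: joints at [0.937, 0.313, 1.498, -0, 1.331, -0.223], TCP at [0.21, 0.481, 0.231] pointing down, gripper open.
Joint ranges: [-2.94, 2.94], [-0.97, 2.17], [0.19, 2.56], [-1.23, 4.37], [0.02, 3.11], [-2.88, 2.88]. Speed limits (rad/s): [2.39, 2.39, 3.01, 3.14, 3.14, 3.14].

## Interface

Orientations are given as a 3x3 rotation matrix whose columns are the frame's x, y, z axes.
In Python, from cell import ctrl gives the robot as it stands.
- The arm moves only by the shell command python3 -m inch 'ROWS' [FORCE]. ROWS is JSON, a list that holds one entry, the list of rows, each a list of 7 numbers: the shift along the world's x, y, z as a fraction of full scale, then the turn, a rotation vector about the world's x, y, z as a fraction of full scale, then the opening, from 0 (shut) to 1 (fully open). A call has exactly 10 rows; each row is the pose to reach, as a shift and turn from the pose commanded when the call began, turning the shorter way round; what a row does not reach only later rows make up. Full scale, the value 1, is 250 mm for a shift and 180 degrees for a turn. A row lasts 1/12 s, in which the tool goes at most 41.7 mm and 7.16 degrees, less where a joint would pass 70% of its speed; a pose out of reach is approached as far as the arm can. A call with a number of a shift or a turn outside -1 to 1 is refused whole. A call with a gripper value outside its range is refused whole. The fingers move at their own pace and stop on an object; FORCE is the grip in N (left out, the last holds). Time passes only in rows, so rows that repeat a pose let the fingers close, or fill a call up. It gives the time, the measured TCP pose, the force and the opening at its end, in the units of the state.
- ctrl.observe(): the state, without advancing time (a new reading comes with each control period).
- ctrl.read_camera(name): name is "side" or "top"; returns a dict with "frame" (420x560x3 uint8, red, green, blue), "fx", "fy", "cx", "cy" (pixels), "position" and "rotation" of the camera in the world. Camera axes: x right, y down, z forward; pixel columns grow to the right and rows downward; lengths in m; the calibration is good to about 2 mm. A picture is of the moment at which its call begins. There is no depth.
- ctrl.hand_in(): hands the job in, once; it reports no verdict.
The state is a dict: "time": time; "joint_positions": joint angles; "qvel": joint speeds; "joint_efforts": joint torques, N m; "position": TCP position; "ee_rot": TCP orientation; "contact_force": force on the tool from outside, world axes, zero at the start; "ft_torque": the same for the moment, N m; "finger_gap": finger opening in m.
Only numpy, scipy, OpenCV 4.12 (cv2) and the standard library are available. Lean on these libraries where they do the work, as an engineer would, in place of code of your own. Each camera call takes 0.05 s, during which the arm holds its last target.

## Working session

There is one attempt and no reset: what is moved stays moved. The work goes in short steps, Python scripts to look and compute and a shell command to move; the robot and the scene stay as the last step left them, time stands still between calls to the robot, and variables do not carry over. Pictures are saved under pics/ and viewed, and the job is handed in when it is done.

```bash
ls; mkdir -p pics
python3 - <<'E'
from cell import ctrl
import cv2,numpy as np
s=ctrl.observe();print(s['time'],s['position'],s['ee_rot'],s['contact_force'],s['finger_gap'])
for n in('side','top'):
    c=ctrl.read_camera(n);cv2.imwrite(f'pics/{n}0.png',c['frame'][:,:,::-1])
    print(n,c['fx'],c['fy'],c['cx'],c['cy'],c['position'],np.round(c['rotation'],4).tolist())
E
```

```text
pics
0.0 [0.2094987  0.48110266 0.23074066] [[-9.16803462e-01  3.99337982e-01 -7.66969927e-04]
 [ 3.99338614e-01  9.16802924e-01 -1.03435010e-03]
 [ 2.90104988e-04 -1.25457646e-03 -9.99999171e-01]] [ 0.00287702 -0.29282878  0.6220546 ] 0.08529492688757641
side 452.4872752878892 452.4872752878892 275.439680994975 207.28251653028073 [0.108808   1.12063865 0.9097268 ] [[-0.9529, -0.1839, 0.2411], [-0.303, 0.5463, -0.7809], [0.0119, -0.8171, -0.5763]]
top 459.08879166686285 459.08879166686285 271.03041300266773 202.0927655499154 [0.33456665 0.01269644 1.39430441] [[-0.0225, -0.9971, 0.0731], [-0.9997, 0.0228, 0.0029], [-0.0045, -0.073, -0.9973]]
```

View pics/side0.png

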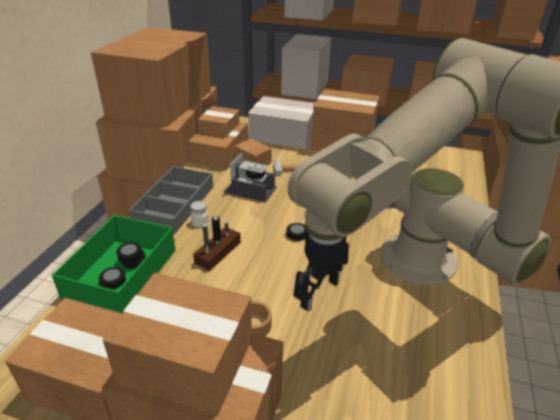

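View pics/top0.png

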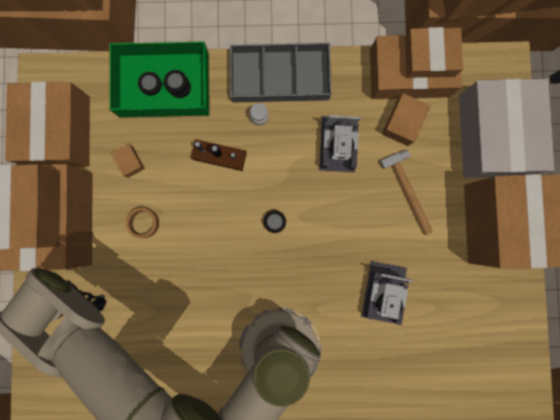

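```bash
cat > h.py <<'E'
import cv2,numpy as np
from cell import ctrl
def ray(c,u,v):
    d=np.array([(u-c['cx'])/c['fx'],(v-c['cy'])/c['fy'],1.]);return np.array(c['position']),np.array(c['rotation'])@d
def onz(c,u,v,z):
    p,d=ray(c,u,v);return p+d*(z-p[2])/d[2]
def proj(c,P):
    q=np.array(c['rotation']).T@(np.array(P)-np.array(c['position']));return c['fx']*q[0]/q[2]+c['cx'],c['fy']*q[1]/q[2]+c['cy']
def tri(c1,a,c2,b):
    p1,d1=ray(c1,*a);p2,d2=ray(c2,*b)
    t=np.linalg.lstsq(np.stack([d1,-d2],1),p2-p1,rcond=None)[0]
    A=p1+t[0]*d1;B=p2+t[1]*d2;return (A+B)/2,np.linalg.norm(A-B)
def crop(c,x0,y0,x1,y1,k,name):
    im=c['frame'][y0:y1,x0:x1,::-1];im=cv2.resize(im,None,fx=k,fy=k,interpolation=cv2.INTER_CUBIC);cv2.imwrite('pics/'+name,im)
E
python3 - <<'E'
from h import *
s=ctrl.read_camera('side');t=ctrl.read_camera('top')
crop(s,180,190,260,280,6,'sr.png');crop(s,220,140,300,210,8,'sc.png')
crop(t,180,125,260,185,9,'tr.png');crop(t,310,105,370,180,8,'tc.png')
E
python3 -c "
import cv2,numpy as np
def pad(a,w,h):
    return cv2.copyMakeBorder(a,0,h-a.shape[0],0,w-a.shape[1],cv2.BORDER_CONSTANT)
"
```

```text
(no output)
```

View pics/sr.png

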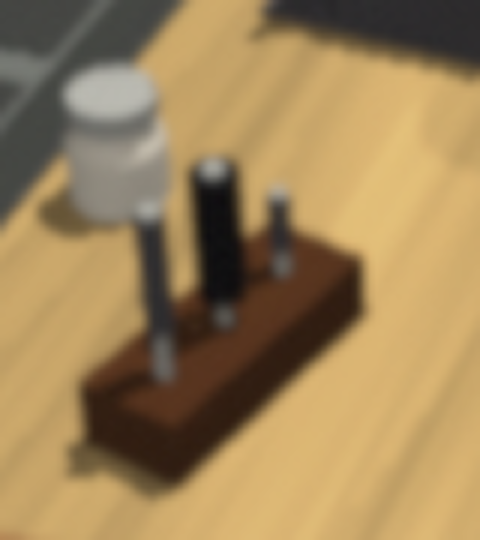

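View pics/tr.png

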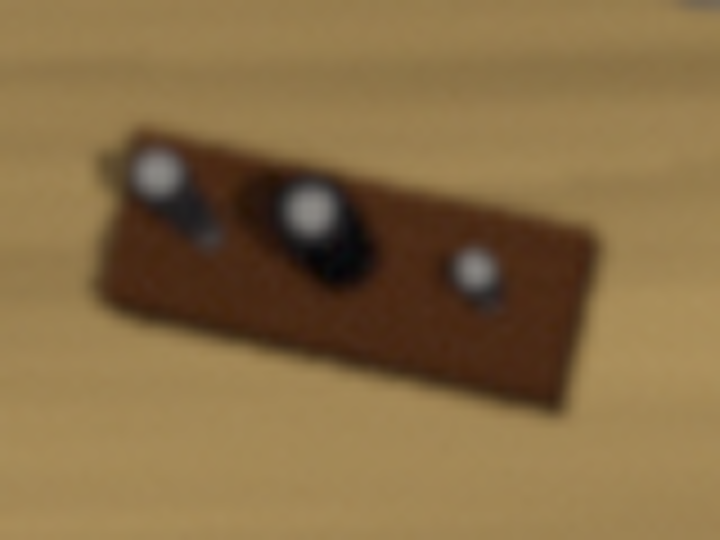

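View pics/sc.png

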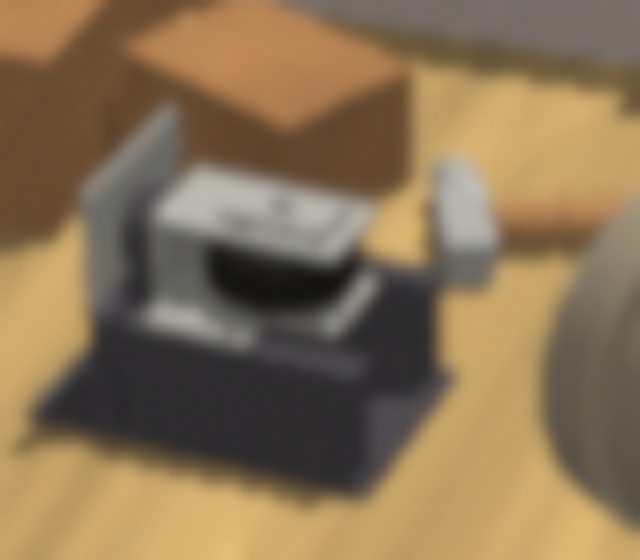

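View pics/tc.png

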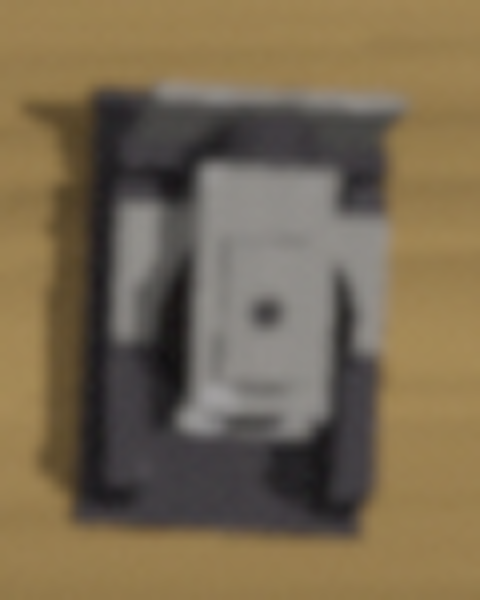

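Pictures: two look-alike castors, top-view pixels (340,143) and (387,293). The one farthest left for the robot is (340,143), which is (255,178) in side view; its bore is at top (343,144), side (255,165). In the rack there are three tools: tall thin punch with cap at top (197,144) / side (205,225), fat black screwdriver in the middle at (214,148), and the short punch at (232,155). The choice is the tall thin one in the +y hole. The crops confirm this.

Run:
```python
from h import *
s=ctrl.read_camera('side');t=ctrl.read_camera('top')
f=lambda x,y,k,x0,y0:((x+.5)/k-.5+x0,(y+.5)/k-.5+y0)
def dark(c,box,n,bright=False):
    x0,y0,x1,y1=box;g=cv2.cvtColor(c['frame'],cv2.COLOR_RGB2GRAY)[y0:y1,x0:x1].astype(float)
    w=np.clip(g-np.median(g)-10,0,None) if bright else np.clip(np.median(g)-g-10,0,None)
    Y,X=np.mgrid[y0:y1,x0:x1];r=((X*w).sum()/w.sum(),(Y*w).sum()/w.sum());print(n,np.round(r,2));return r
bt=dark(t,(340,141,347,148),'bore top');bs=f(283,205,8,220,140);dark(s,(252,163,259,168),'bore side')
print('tri bore',tri(t,bt,s,bs),'onz.108',onz(t,*bt,.108),onz(s,*bs,.108))
pt=f(157,172,9,180,125);ps=f(148,208,6,180,190)
print('cap',tri(t,pt,s,ps),'z.139',onz(t,*pt,.139),onz(s,*ps,.139))
# shank at rack top
print('shank z.04 ',onz(t,*f(208,240,9,180,125),.04),onz(s,*f(163,378,6,180,190),.04))
# rack corners top z=.04
g=t['frame'].astype(int);hsv=cv2.cvtColor(t['frame'],cv2.COLOR_RGB2HSV)
m=np.zeros(g.shape[:2],np.uint8);m[130:180,185:255]=((g[...,0]<100)[130:180,185:255])*255
m=cv2.morphologyEx(m,cv2.MORPH_OPEN,np.ones((3,3)))
cn=max(cv2.findContours(m,0,2)[0],key=cv2.contourArea);r=cv2.minAreaRect(cn);print(r)
P=np.array([onz(t,*p,.04)[:2] for p in cv2.boxPoints(r)]);print(P.round(4),[np.linalg.norm(P[i]-P[i-1]).round(4) for i in range(4)])
e=max([P[i]-P[i-1] for i in range(4)],key=np.linalg.norm);print('rack yaw of y axis',np.degrees(np.arctan2(e[1],e[0])))
for n,x,y in(('hole m',345,270),('short',490,305)):print(n,onz(t,*f(x,y,9,180,125),.04))
# castor plate, top edge z .12
A=onz(t,*f(158,100,8,310,105),.12);B=onz(t,*f(400,108,8,310,105),.12);print('plate',A,B,np.linalg.norm(A-B))
# upper cheek sides z .103
A=onz(t,*f(203,165,8,310,105),.103);B=onz(t,*f(190,420,8,310,105),.103);print('cheekL',A,B)
A=onz(t,*f(340,172,8,310,105),.103);B=onz(t,*f(328,425,8,310,105),.103);print('cheekR',A,B)
```

```text
bore top [342.83 143.65]
bore side [256.88 163.05]
tri bore (array([ 0.5912458 , -0.19079038,  0.10675681]), np.float64(0.001522343561437947)) onz.108 [ 0.5902501  -0.19077426  0.108     ] [ 0.59129174 -0.18874605  0.108     ]
cap (array([0.5944147 , 0.21796801, 0.13864121]), np.float64(0.001716209201132643)) z.139 [0.59350442 0.21762317 0.139     ] [0.59511167 0.21840078 0.139     ]
shank z.04  [0.59070884 0.21711113 0.04      ] [0.59296875 0.22422674 0.04      ]
((217.86080932617188, 154.61868286132812), (53.56097412109375, 20.536584854125977), 12.680383682250977)
[[0.5689 0.2567]
 [0.6291 0.2426]
 [0.5899 0.087 ]
 [0.53   0.1016]] [np.float64(0.1599), np.float64(0.0618), np.float64(0.1605), np.float64(0.0616)]
rack yaw of y axis -104.13646027552916
hole m [0.57960012 0.17181475 0.04      ]
short [0.56677355 0.12395916 0.04      ]
plate [ 0.66461044 -0.1533634   0.12      ] [ 0.65972868 -0.23845983  0.12      ] 0.08523634827469101
cheekL [ 0.64507784 -0.17086753  0.103     ] [ 0.55337018 -0.16325808  0.103     ]
cheekR [ 0.64139298 -0.21959204  0.103     ] [ 0.55044045 -0.21211595  0.103     ]
```

```bash
python3 -m inch '[[[0.1,-0.07,0.02,0,0,-0.03,0.7],[0.22,-0.15,0.05,0,0,-0.065,0.7],[0.36,-0.245,0.08,0,0,-0.1,0.7],[0.5,-0.34,0.1,0,0,-0.135,0.7],[0.62,-0.42,0.1,0,0,-0.17,0.7],[0.72,-0.49,0.1,0,0,-0.2,0.7],[0.77,-0.526,0.1,0,0,-0.224,0.7],[0.77,-0.526,0.1,0,0,-0.224,0.7],[0.77,-0.526,0.1,0,0,-0.224,0.7],[0.77,-0.526,0.1,0,0,-0.224,0.7]]]'
python3 -m inch '[[[0.1,-0.07,0,0,0,-0.03,0.7],[0.22,-0.15,0,0,0,-0.065,0.7],[0.36,-0.245,0,0,0,-0.1,0.7],[0.5,-0.34,0,0,0,-0.135,0.7],[0.62,-0.42,0,0,0,-0.17,0.7],[0.72,-0.49,0,0,0,-0.2,0.7],[0.77,-0.526,0,0,0,-0.224,0.7],[0.77,-0.526,0,0,0,-0.224,0.7],[0.77,-0.526,0,0,0,-0.224,0.7],[0.77,-0.526,0,0,0,-0.224,0.7]]]'
python3 -c "
from h import *
s=ctrl.observe();print(s['ee_rot'].round(4) if hasattr(s['ee_rot'],'round') else s['ee_rot'])
t=ctrl.read_camera('side');crop(t,160,120,300,300,3,'a1.png')"
```

```text
time: 1.13
position: [0.4014, 0.3504, 0.2563]
ee_rot: [[-0.443, 0.897, -0.0], [0.897, 0.443, 0.0], [0.0, -0.0, -1.0]]
contact_force: [-0.6, 0.3, 0.8]
finger_gap: 0.0599
time: 1.97
position: [0.5936, 0.2198, 0.2565]
ee_rot: [[0.241, 0.971, -0.0], [0.971, -0.241, 0.0], [0.0, -0.0, -1.0]]
contact_force: [-0.9, 1.0, 0.1]
finger_gap: 0.0598
[[ 2.410e-01  9.705e-01 -2.000e-04]
 [ 9.705e-01 -2.410e-01  3.000e-04]
 [ 2.000e-04 -3.000e-04 -1.000e+00]]
```

View pics/a1.png

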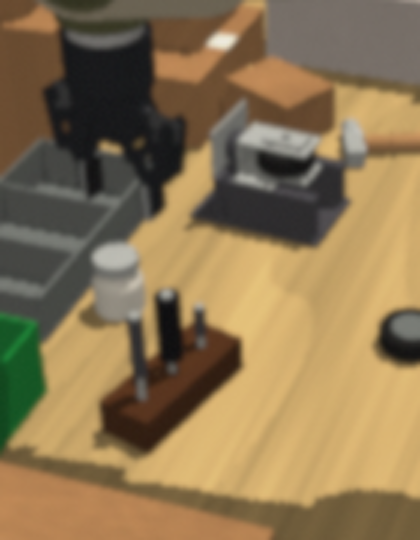

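```bash
python3 -c "
from h import *
t=ctrl.read_camera('side');print(proj(t,[.5936,.2198,.2565]),proj(t,[.594,.218,.139]))"
python3 -m inch '[[[0,-0.007,-0.07,0,0,0,0.7],[0,-0.007,-0.16,0,0,0,0.7],[0,-0.007,-0.26,0,0,0,0.7],[0,-0.007,-0.36,0,0,0,0.7],[0,-0.007,-0.45,0,0,0,0.7],[0,-0.007,-0.53,0,0,0,0.7],[0,-0.007,-0.59,0,0,0,0.7],[0,-0.007,-0.63,0,0,0,0.7],[0,-0.007,-0.654,0,0,0,0.7],[0,-0.007,-0.654,0,0,0,0.7]]]' 60
python3 -c "
from h import *
t=ctrl.read_camera('side');crop(t,160,170,260,300,4,'a2.png')
t=ctrl.read_camera('top');crop(t,160,100,260,200,5,'a3.png')"
```

```text
(np.float64(201.04662936701703), np.float64(189.32265236978162)) (np.float64(204.6745499239924), np.float64(224.24420378987026))
time: 2.9
position: [0.5941, 0.217, 0.0922]
ee_rot: [[0.244, 0.97, -0.001], [0.97, -0.244, -0.0], [-0.0, -0.001, -1.0]]
contact_force: [0.2, -0.2, -1.4]
finger_gap: 0.0598
```

View pics/a2.png

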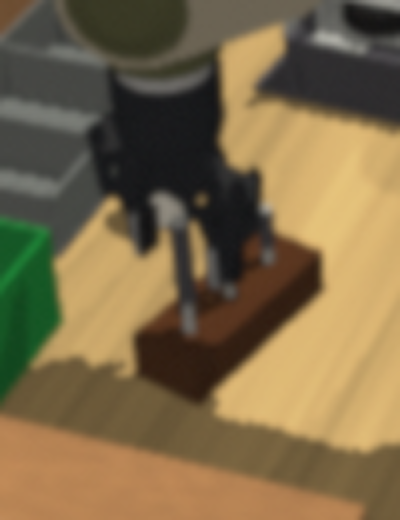

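The picture shows the open fingers straddling the punch's grip at crop (175,215), clear of the screwdriver. Closing now.

```bash
python3 -m inch '[[[0,0,0,0,0,0,0.5],[0,0,0,0,0,0,0.3],[0,0,0,0,0,0,0.1],[0,0,0,0,0,0,0.1],[0,0,0,0,0,0,0.1],[0,0,0,0,0,0,0.1],[0,0,0,0,0,0,0.1],[0,0,0,0,0,0,0.1],[0,0,0,0,0,0,0],[0,0,0,0,0,0,0]]]' 90
```

```text
time: 3.83
position: [0.5948, 0.2167, 0.0934]
ee_rot: [[0.245, 0.97, 0.001], [0.97, -0.245, 0.0], [0.0, 0.001, -1.0]]
contact_force: [-2.3, 0.3, 5.7]
finger_gap: 0.013
```

```bash
python3 -m inch '[[[0,0,0.02,0,0,0,0],[0,0,0.06,0,0,0,0],[0,0,0.12,0,0,0,0],[0,0,0.2,0,0,0,0],[0,0,0.29,0,0,0,0],[0,0,0.38,0,0,0,0],[0,0,0.47,0,0,0,0],[0,0,0.53,0,0,0,0],[0,0,0.56,0,0,0,0],[0,0,0.56,0,0,0,0]]]'
python3 -c "
from h import *
t=ctrl.read_camera('side');crop(t,160,130,260,260,4,'b2.png')
t=ctrl.read_camera('top');crop(t,160,100,260,200,5,'b3.png')"
```

```text
time: 4.67
position: [0.5951, 0.2166, 0.2347]
ee_rot: [[0.245, 0.97, 0.003], [0.97, -0.245, 0.0], [0.001, 0.003, -1.0]]
contact_force: [-1.2, 0.3, -1.1]
finger_gap: 0.0129
```

View pics/b2.png

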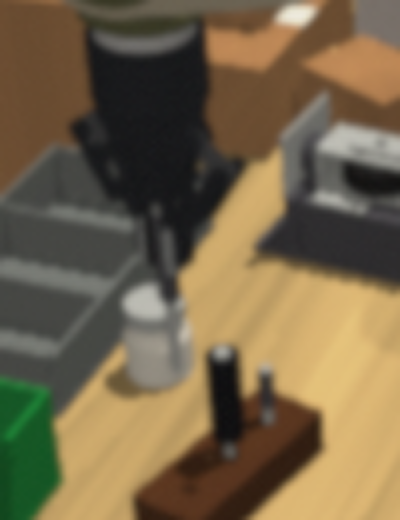

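View pics/b3.png

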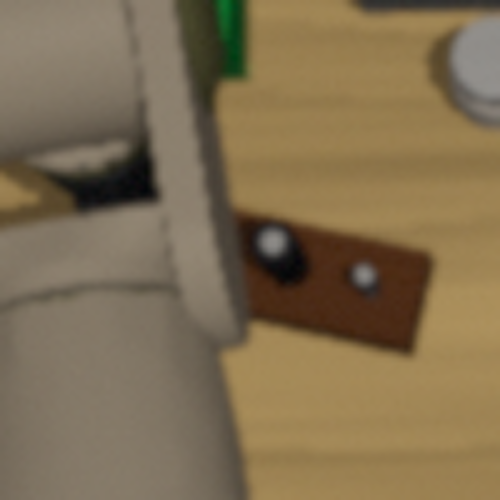

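Run:
```python
from h import *
t=ctrl.read_camera('side');p=np.array([.5951,.2166,.1473])
for z in(0,.03,.06,.09):
    q=proj(t,p+[0,0,z]);print(z,np.round(q,2),'crop10',np.round((np.array(q)-[190,170])*10))
crop(t,190,170,220,230,10,'b4.png')
print(onz(t,207.1,251.6,.04))
```

```text
0 [204.29 221.51] crop10 [143. 515.]
0.03 [203.44 212.8 ] crop10 [134. 428.]
0.06 [202.55 203.85] crop10 [126. 338.]
0.09 [201.65 194.64] crop10 [116. 246.]
[0.59383591 0.21991684 0.04      ]
```

View pics/b4.png

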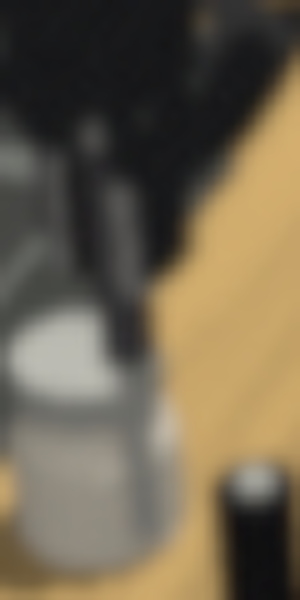

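```bash
python3 -m inch '[[[0,-0.04,0,0,0,0,0],[0,-0.12,0,0,0,0,0],[0,-0.24,0,0,0,0,0],[0,-0.36,0,0,0,0,0],[0,-0.48,0,0,0,0,0],[0,-0.6,0,0,0,0,0],[0,-0.7,0,0,0,0,0],[0,-0.78,0,0,0,0,0],[0,-0.815,0,0,0,0,0],[0,-0.815,0,0,0,0,0]]]'
python3 -m inch '[[[-0.012,-0.04,0,0,0,0,0],[-0.012,-0.12,0,0,0,0,0],[-0.012,-0.24,0,0,0,0,0],[-0.012,-0.36,0,0,0,0,0],[-0.012,-0.48,0,0,0,0,0],[-0.012,-0.6,0,0,0,0,0],[-0.012,-0.7,0,0,0,0,0],[-0.012,-0.78,0,0,0,0,0],[-0.012,-0.815,0,0,0,0,0],[-0.012,-0.815,0,0,0,0,0]]]'
python3 - <<'E'
from h import *
t=ctrl.read_camera('side');p=np.array(ctrl.observe()['position'])-[0,0,.0874]
for z in(0,.03,.06,.09):
    q=proj(t,p+[0,0,z]);print(z,'crop10',np.round((np.array(q)-[230,120])*10))
print('bore',(np.array(proj(t,[.5905,-.19,.108]))-[230,120])*10)
crop(t,230,120,285,180,10,'c1.png')
t=ctrl.read_camera('top');crop(t,300,90,400,190,6,'c2.png')
E
```

```text
time: 5.65
position: [0.5944, 0.0109, 0.2321]
ee_rot: [[0.247, 0.969, -0.001], [0.969, -0.247, -0.0], [-0.0, -0.001, -1.0]]
contact_force: [-0.7, -0.1, -0.9]
finger_gap: 0.013
time: 6.48
position: [0.5915, -0.1917, 0.2324]
ee_rot: [[0.246, 0.969, -0.0], [0.969, -0.246, 0.0], [0.0, -0.001, -1.0]]
contact_force: [0.9, 0.3, -1.3]
finger_gap: 0.013
0 crop10 [249. 357.]
0.03 crop10 [247. 280.]
0.06 crop10 [246. 202.]
0.09 crop10 [245. 122.]
bore [252.6808487  450.55809266]
```

View pics/c1.png

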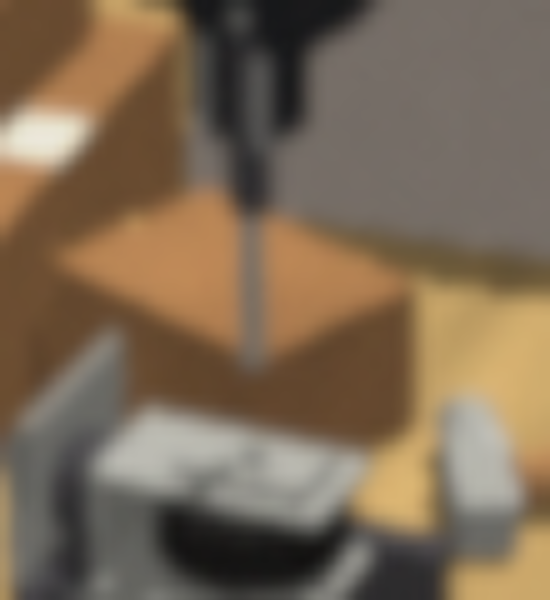

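View pics/c2.png

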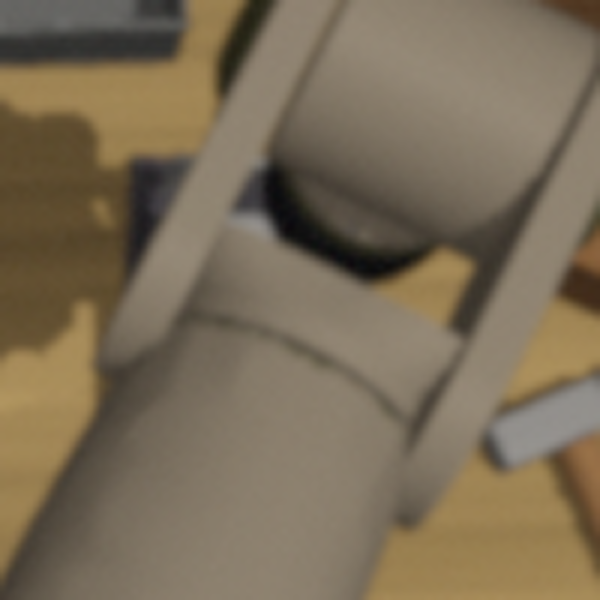

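Run:
```python
from h import *
t=ctrl.read_camera('side')
f=lambda x,y:((x+.5)/10-.5+230,(y+.5)/10-.5+120)
for z in(.143,.145,.147):print('tip',z,onz(t,*f(252,365),z))
for y in(456,462):print('bore',onz(t,*f(255,y),.108))
g=t['frame'].mean(2).astype(int);print(g[161:171,248:264])
```

```text
tip 0.143 [ 0.59244843 -0.19150132  0.143     ]
tip 0.145 [ 0.59118686 -0.18807862  0.145     ]
tip 0.147 [ 0.58992529 -0.18465591  0.147     ]
bore [ 0.59100491 -0.18912395  0.108     ]
bore [ 0.58957423 -0.18513867  0.108     ]
[[128 120 111 102  93  87  82  78  77  74  73  72  72  72  72  73]
 [165 157 149 140 133 125 115 106  97  91  86  82  78  76  75  75]
 [180 177 174 170 167 161 149 138 131 126 120 112 102  96  91  86]
 [181 181 181 181 179 173 161 153 155 158 156 149 140 133 125 115]
 [175 176 177 177 175 168 152 147 157 171 175 173 169 163 153 143]
 [159 158 158 159 160 159 151 148 159 173 180 181 178 170 157 156]
 [142 132 129 132 139 149 152 154 160 170 176 176 172 161 154 162]
 [133 117 116 128 137 143 146 145 149 156 161 161 158 152 156 164]
 [106 101 111 132 143 146 146 143 144 146 145 143 147 155 161 158]
 [ 68  76  91 109 122 130 137 141 144 145 143 141 150 160 155 133]]
```

```bash
python3 -m inch '[[[0,0,-0.02,0,0,0,0],[0,0,-0.04,0,0,0,0],[0,0,-0.06,0,0,0,0],[0,0,-0.08,0,0,0,0],[0,0,-0.1,0,0,0,0],[0,0,-0.115,0,0,0,0],[0,0,-0.128,0,0,0,0],[0,0,-0.135,0,0,0,0],[0,0,-0.135,0,0,0,0],[0,0,-0.135,0,0,0,0]]]'
python3 - <<'E'
from h import *
t=ctrl.read_camera('side')
crop(t,230,120,285,180,10,'d1.png')
E
```

```text
time: 7.47
position: [0.5917, -0.191, 0.1992]
ee_rot: [[0.245, 0.97, 0.0], [0.97, -0.245, -0.0], [-0.0, 0.0, -1.0]]
contact_force: [0.7, -0.1, -0.9]
finger_gap: 0.013
```

View pics/d1.png

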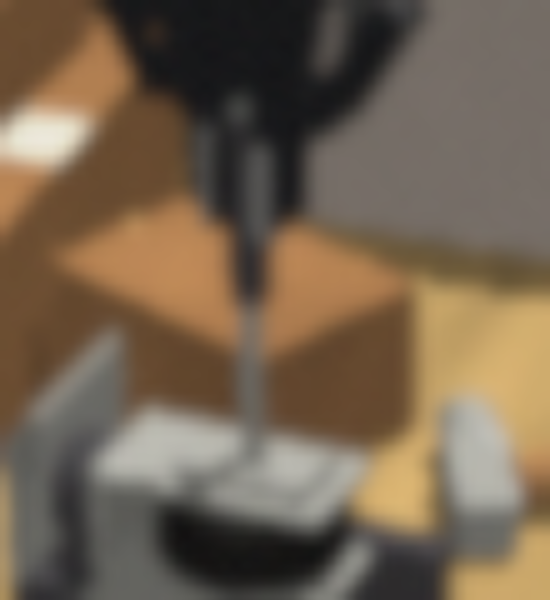

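The tip sits right at the bore's mouth (crop 254,455). Feeling downward in small steps.

```bash
python3 -m inch '[[[0,0,-0.003,0,0,0,0],[0,0,-0.006,0,0,0,0],[0,0,-0.009,0,0,0,0],[0,0,-0.012,0,0,0,0],[0,0,-0.015,0,0,0,0],[0,0,-0.018,0,0,0,0],[0,0,-0.02,0,0,0,0],[0,0,-0.022,0,0,0,0],[0,0,-0.024,0,0,0,0],[0,0,-0.024,0,0,0,0]]]'
```

```text
time: 8.35
position: [0.5916, -0.1909, 0.1929]
ee_rot: [[0.245, 0.97, -0.0], [0.97, -0.245, 0.0], [0.0, -0.0, -1.0]]
contact_force: [-0.3, 0.9, -0.3]
finger_gap: 0.0132
```

```bash
python3 -m inch '[[[0,0,-0.003,0,0,0,0],[0,0,-0.006,0,0,0,0],[0,0,-0.009,0,0,0,0],[0,0,-0.012,0,0,0,0],[0,0,-0.014,0,0,0,0],[0,0,-0.016,0,0,0,0],[0,0,-0.018,0,0,0,0],[0,0,-0.02,0,0,0,0],[0,0,-0.02,0,0,0,0],[0,0,-0.02,0,0,0,0]]]'
```

```text
time: 9.18
position: [0.5917, -0.1909, 0.188]
ee_rot: [[0.245, 0.97, -0.0], [0.97, -0.245, 0.0], [0.0, -0.0, -1.0]]
contact_force: [-0.2, 0.7, -0.9]
finger_gap: 0.0128
```

Free entry 7 mm below the block's top: the tip is in the bore. Driving.

```bash
python3 -m inch '[[[0,0,-0.006,0,0,0,0],[0,0,-0.013,0,0,0,0],[0,0,-0.02,0,0,0,0],[0,0,-0.027,0,0,0,0],[0,0,-0.034,0,0,0,0],[0,0,-0.041,0,0,0,0],[0,0,-0.048,0,0,0,0],[0,0,-0.055,0,0,0,0],[0,0,-0.061,0,0,0,0],[0,0,-0.066,0,0,0,0]]]'
```

```text
time: 10.02
position: [0.5919, -0.1911, 0.173]
ee_rot: [[0.245, 0.97, 0.002], [0.97, -0.245, -0.001], [-0.001, 0.002, -1.0]]
contact_force: [-2.2, 1.2, 8.5]
finger_gap: 0.0126
```

```bash
python3 -m inch '[[[0,0,-0.005,0,0,0,0],[0,0,-0.01,0,0,0,0],[0,0,-0.015,0,0,0,0],[0,0,-0.019,0,0,0,0],[0,0,-0.023,0,0,0,0],[0,0,-0.027,0,0,0,0],[0,0,-0.031,0,0,0,0],[0,0,-0.034,0,0,0,0],[0,0,-0.037,0,0,0,0],[0,0,-0.04,0,0,0,0]]]'
```

```text
time: 10.85
position: [0.5919, -0.1911, 0.1629]
ee_rot: [[0.245, 0.97, 0.001], [0.97, -0.245, -0.001], [-0.001, 0.002, -1.0]]
contact_force: [-2.3, -0.0, 8.5]
finger_gap: 0.0127
```

```bash
python3 -m inch '[[[0,0,-0.003,0,0,0,0],[0,0,-0.006,0,0,0,0],[0,0,-0.009,0,0,0,0],[0,0,-0.012,0,0,0,0],[0,0,-0.014,0,0,0,0],[0,0,-0.016,0,0,0,0],[0,0,-0.018,0,0,0,0],[0,0,-0.02,0,0,0,0],[0,0,-0.02,0,0,0,0],[0,0,-0.02,0,0,0,0]]]'
```

```text
time: 11.68
position: [0.5919, -0.191, 0.1577]
ee_rot: [[0.245, 0.97, 0.001], [0.97, -0.245, -0.001], [-0.0, 0.001, -1.0]]
contact_force: [-2.1, 0.5, 6.5]
finger_gap: 0.0127
```

```bash
python3 -m inch '[[[0,0,-0.002,0,0,0,0],[0,0,-0.003,0,0,0,0],[0,0,-0.004,0,0,0,0],[0,0,-0.005,0,0,0,0],[0,0,-0.006,0,0,0,0],[0,0,-0.007,0,0,0,0],[0,0,-0.008,0,0,0,0],[0,0,-0.008,0,0,0,0],[0,0,-0.008,0,0,0,0],[0,0,-0.008,0,0,0,0]]]'
```

```text
time: 12.52
position: [0.5919, -0.191, 0.1557]
ee_rot: [[0.245, 0.97, 0.001], [0.97, -0.245, -0.001], [-0.0, 0.001, -1.0]]
contact_force: [-2.4, 0.6, 7.6]
finger_gap: 0.0133
```

```bash
python3 -m inch '[[[0,0,-0.001,0,0,0,0],[0,0,-0.002,0,0,0,0],[0,0,-0.003,0,0,0,0],[0,0,-0.004,0,0,0,0],[0,0,-0.004,0,0,0,0],[0,0,-0.004,0,0,0,0],[0,0,-0.004,0,0,0,0],[0,0,-0.004,0,0,0,0],[0,0,-0.004,0,0,0,0],[0,0,-0.004,0,0,0,0]]]'
```

```text
time: 13.35
position: [0.5919, -0.1911, 0.1552]
ee_rot: [[0.245, 0.97, 0.002], [0.97, -0.245, -0.001], [-0.001, 0.002, -1.0]]
contact_force: [-2.5, 1.0, 9.2]
finger_gap: 0.0128
```

```bash
python3 -m inch '[[[0,0,-0.001,0,0,0,0],[0,0,-0.002,0,0,0,0],[0,0,-0.003,0,0,0,0],[0,0,-0.004,0,0,0,0],[0,0,-0.004,0,0,0,0],[0,0,-0.004,0,0,0,0],[0,0,-0.004,0,0,0,0],[0,0,-0.004,0,0,0,0],[0,0,-0.004,0,0,0,0],[0,0,-0.004,0,0,0,0]]]'
```

```text
time: 14.18
position: [0.5921, -0.1912, 0.1549]
ee_rot: [[0.245, 0.97, 0.002], [0.97, -0.245, -0.001], [-0.001, 0.003, -1.0]]
contact_force: [-3.1, 1.8, 14.0]
finger_gap: 0.0132
```

```bash
python3 -m inch '[[[0,0,-0.001,0,0,0,0],[0,0,-0.002,0,0,0,0],[0,0,-0.004,0,0,0,0],[0,0,-0.006,0,0,0,0],[0,0,-0.008,0,0,0,0],[0,0,-0.01,0,0,0,0],[0,0,-0.012,0,0,0,0],[0,0,-0.012,0,0,0,0],[0,0,-0.012,0,0,0,0],[0,0,-0.012,0,0,0,0]]]'
```

```text
time: 15.02
position: [0.5925, -0.1914, 0.1542]
ee_rot: [[0.245, 0.97, 0.005], [0.97, -0.245, -0.003], [-0.002, 0.005, -1.0]]
contact_force: [-7.5, 2.9, 27.7]
finger_gap: 0.013
```

Hard stop at TCP z 0.1545 (tip 0.067; expected 0.068), with 28 N standing. The pin is down. Withdrawing.

```bash
python3 -m inch '[[[0,0,0.02,0,0,0,0],[0,0,0.05,0,0,0,0],[0,0,0.09,0,0,0,0],[0,0,0.13,0,0,0,0],[0,0,0.17,0,0,0,0],[0,0,0.21,0,0,0,0],[0,0,0.25,0,0,0,0],[0,0,0.29,0,0,0,0],[0,0,0.33,0,0,0,0],[0,0,0.35,0,0,0,0]]]'
python3 -m inch '[[[0,0.04,0,0,0,0,0],[0,0.12,0,0,0,0,0],[0,0.24,0,0,0,0,0],[0,0.36,0,0,0,0,0],[0,0.48,0,0,0,0,0],[0,0.6,0,0,0,0,0],[0,0.7,0,0,0,0,0],[0,0.78,0,0,0,0,0],[0,0.815,0,0,0,0,0],[0,0.815,0,0,0,0,0]]]'
python3 - <<'E'
from h import *
t=ctrl.read_camera('side')
crop(t,230,120,285,180,10,'e1.png');crop(t,180,120,280,230,5,'e2.png')
E
```

```text
time: 15.85
position: [0.592, -0.191, 0.2388]
ee_rot: [[0.245, 0.97, 0.002], [0.97, -0.245, -0.001], [-0.0, 0.002, -1.0]]
contact_force: [-0.4, -0.5, -0.6]
finger_gap: 0.0134
time: 16.68
position: [0.5913, 0.0148, 0.2368]
ee_rot: [[0.242, 0.97, -0.001], [0.97, -0.242, 0.0], [0.0, -0.001, -1.0]]
contact_force: [-0.3, 0.0, -0.7]
finger_gap: 0.0132
```

View pics/e2.png

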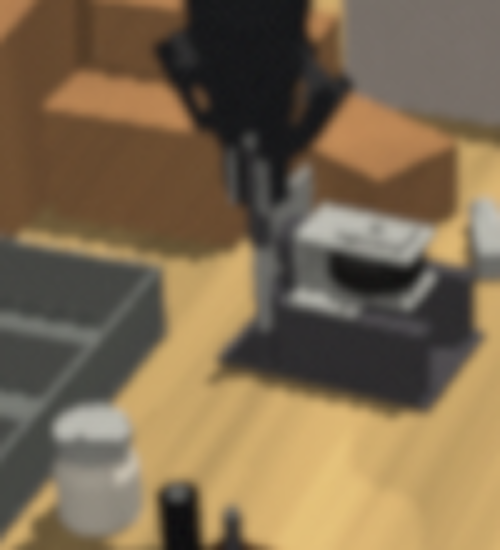

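```bash
python3 -m inch '[[[0.01,0.04,0,0,0,0,0],[0.01,0.12,0,0,0,0,0],[0.01,0.24,0,0,0,0,0],[0.01,0.36,0,0,0,0,0],[0.01,0.48,0,0,0,0,0],[0.01,0.6,0,0,0,0,0],[0.01,0.7,0,0,0,0,0],[0.01,0.78,0,0,0,0,0],[0.01,0.811,0,0,0,0,0],[0.01,0.811,0,0,0,0,0]]]'
python3 -m inch '[[[0,0,-0.02,0,0,0,0],[0,0,-0.06,0,0,0,0],[0,0,-0.12,0,0,0,0],[0,0,-0.18,0,0,0,0],[0,0,-0.24,0,0,0,0],[0,0,-0.29,0,0,0,0],[0,0,-0.33,0,0,0,0],[0,0,-0.35,0,0,0,0],[0,0,-0.35,0,0,0,0],[0,0,-0.35,0,0,0,0]]]'
python3 - <<'E'
from h import *
t=ctrl.read_camera('side');p=np.array(ctrl.observe()['position'])-[0,0,.0874]
crop(t,185,205,235,265,10,'f1.png');print(p)
for z in(0,.03,.06):print('crop10',np.round((np.array(proj(t,p+[0,0,z]))-[185,205])*10))
print('hole seen before',(207.1-185)*10,(251.6-205)*10)
E
```

```text
time: 17.57
position: [0.5942, 0.2164, 0.2367]
ee_rot: [[0.244, 0.97, -0.0], [0.97, -0.244, 0.0], [-0.0, -0.0, -1.0]]
contact_force: [0.2, -0.2, -0.4]
finger_gap: 0.013
time: 18.4
position: [0.5944, 0.2152, 0.1498]
ee_rot: [[0.245, 0.969, 0.0], [0.969, -0.245, 0.0], [0.0, 0.0, -1.0]]
contact_force: [-0.7, -0.3, -0.4]
finger_gap: 0.013
[0.59453819 0.21537732 0.06282967]
crop10 [219. 396.]
crop10 [212. 315.]
crop10 [203. 232.]
hole seen before 220.99999999999994 465.99999999999994
```

View pics/f1.png

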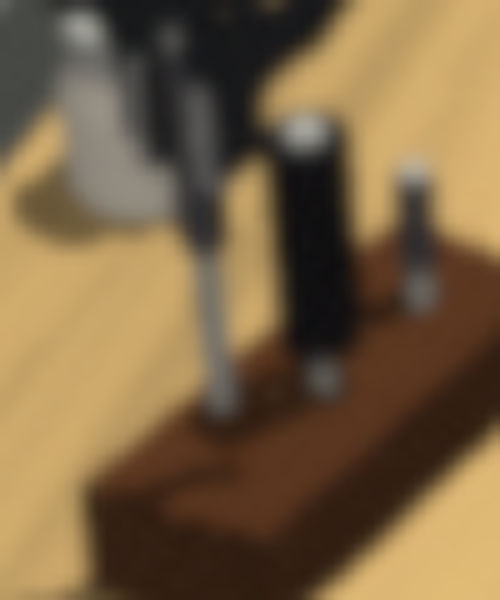

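Run:
```python
from h import *
t=ctrl.read_camera('side')
b=cv2.imread('pics/b2.png')  # crop 4x of (160,130)
x,y=(207.1-160)*4,(251.6-130)*4
cv2.imwrite('pics/f2.png',cv2.convertScaleAbs(cv2.resize(b[430:520,130:330],None,fx=3,fy=3),alpha=2.5))
f=lambda x,y:((x+.5)/10-.5+185,(y+.5)/10-.5+205)
for z in(.0615,.0628):print(onz(t,*f(224,406),z))
print(onz(t,207.1,251.6,.04))
c=t['frame'][240:262,195:225,::-1];cv2.imwrite('pics/f3.png',cv2.convertScaleAbs(cv2.resize(c,None,fx=18,fy=18,interpolation=2),alpha=2.5))
```

```text
[0.59421952 0.2162751  0.0615    ]
[0.59347557 0.21766113 0.0628    ]
[0.59383591 0.21991684 0.04      ]
```

View pics/f2.png

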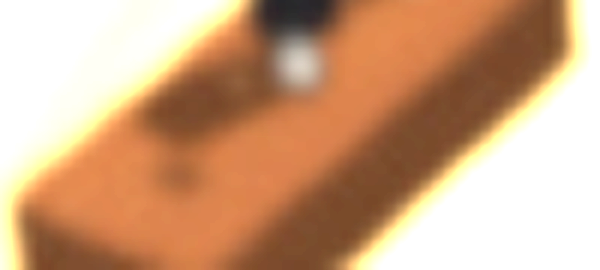

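View pics/f3.png

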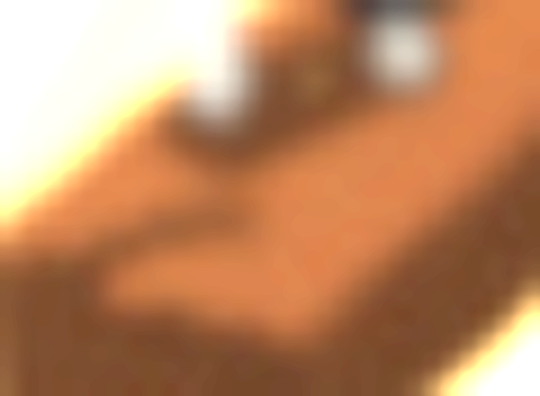

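```bash
python3 -m inch '[[[0,0.008,-0.01,0,0,0,0],[0,0.008,-0.025,0,0,0,0],[0,0.008,-0.04,0,0,0,0],[0,0.008,-0.055,0,0,0,0],[0,0.008,-0.07,0,0,0,0],[0,0.008,-0.08,0,0,0,0],[0,0.008,-0.09,0,0,0,0],[0,0.008,-0.098,0,0,0,0],[0,0.008,-0.104,0,0,0,0],[0,0.008,-0.104,0,0,0,0]]]'
python3 - <<'E'
from h import *
t=ctrl.read_camera('side')
c=t['frame'][225:262,190:230,::-1];cv2.imwrite('pics/f4.png',cv2.convertScaleAbs(cv2.resize(c,None,fx=14,fy=14,interpolation=2),alpha=2))
E
```

```text
time: 19.33
position: [0.5941, 0.2175, 0.1232]
ee_rot: [[0.245, 0.97, -0.0], [0.97, -0.245, -0.0], [-0.0, -0.0, -1.0]]
contact_force: [0.3, 0.0, -2.3]
finger_gap: 0.0127
```

View pics/f4.png

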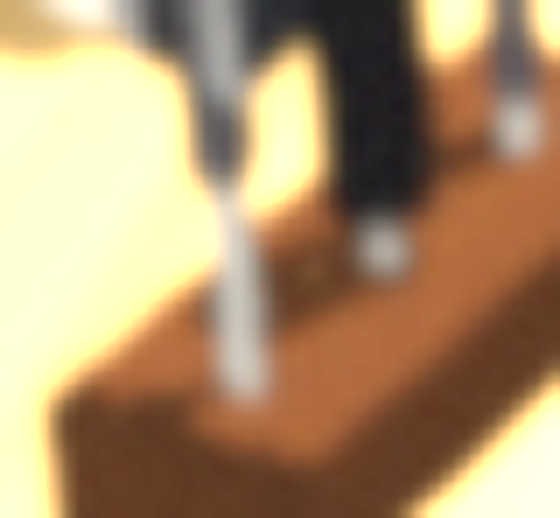

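```bash
python3 -m inch '[[[0,0,-0.004,0,0,0,0],[0,0,-0.008,0,0,0,0],[0,0,-0.012,0,0,0,0],[0,0,-0.016,0,0,0,0],[0,0,-0.02,0,0,0,0],[0,0,-0.024,0,0,0,0],[0,0,-0.028,0,0,0,0],[0,0,-0.032,0,0,0,0],[0,0,-0.032,0,0,0,0],[0,0,-0.032,0,0,0,0]]]'
```

```text
time: 20.22
position: [0.5941, 0.2176, 0.1155]
ee_rot: [[0.245, 0.97, -0.0], [0.97, -0.245, -0.0], [-0.0, -0.0, -1.0]]
contact_force: [-0.0, -1.2, -0.9]
finger_gap: 0.0128
```

Tip at about 0.028, free: it is in the hole. Lowering to near the floor (TCP about 0.094).

```bash
python3 -m inch '[[[0,0,-0.01,0,0,0,0],[0,0,-0.02,0,0,0,0],[0,0,-0.03,0,0,0,0],[0,0,-0.04,0,0,0,0],[0,0,-0.05,0,0,0,0],[0,0,-0.06,0,0,0,0],[0,0,-0.07,0,0,0,0],[0,0,-0.077,0,0,0,0],[0,0,-0.082,0,0,0,0],[0,0,-0.082,0,0,0,0]]]'
```

```text
time: 21.05
position: [0.5941, 0.2175, 0.0947]
ee_rot: [[0.245, 0.97, -0.0], [0.97, -0.245, -0.0], [-0.0, -0.0, -1.0]]
contact_force: [0.1, -0.2, -1.0]
finger_gap: 0.0129
```

```bash
python3 -m inch '[[[0,0,-0.002,0,0,0,0],[0,0,-0.004,0,0,0,0],[0,0,-0.006,0,0,0,0],[0,0,-0.006,0,0,0,0],[0,0,-0.006,0,0,0,0],[0,0,-0.006,0,0,0,0],[0,0,-0.006,0,0,0,0],[0,0,-0.006,0,0,0,0],[0,0,-0.006,0,0,0,0],[0,0,-0.006,0,0,0,0]]]'
python3 -m inch '[[[0,0,0,0,0,0,0.2],[0,0,0,0,0,0,0.3],[0,0,0,0,0,0,0.4],[0,0,0,0,0,0,0.5],[0,0,0,0,0,0,0.6],[0,0,0,0,0,0,0.7],[0,0,0,0,0,0,0.7],[0,0,0,0,0,0,0.7],[0,0,0,0,0,0,0.7],[0,0,0,0,0,0,0.7]]]'
python3 -m inch '[[[0,0,0.03,0,0,0,0.7],[0,0,0.09,0,0,0,0.7],[0,0,0.17,0,0,0,0.7],[0,0,0.26,0,0,0,0.7],[0,0,0.35,0,0,0,0.7],[0,0,0.44,0,0,0,0.7],[0,0,0.53,0,0,0,0.7],[0,0,0.61,0,0,0,0.7],[0,0,0.65,0,0,0,0.7],[0,0,0.65,0,0,0,0.7]]]'
python3 -m inch '[[[-0.05,0.05,0,0,0,0,0.7],[-0.12,0.12,0,0,0,0,0.7],[-0.2,0.2,0,0,0,0,0.7],[-0.28,0.28,0,0,0,0,0.7],[-0.36,0.36,0,0,0,0,0.7],[-0.44,0.44,0,0,0,0,0.7],[-0.5,0.5,0,0,0,0,0.7],[-0.55,0.55,0,0,0,0,0.7],[-0.58,0.58,0,0,0,0,0.7],[-0.58,0.58,0,0,0,0,0.7]]]'
python3 - <<'E'
from h import *
s=ctrl.read_camera('side');t=ctrl.read_camera('top')
crop(s,150,120,310,300,3,'g1.png');crop(t,180,90,380,190,4,'g2.png')
E
```

```text
time: 21.88
position: [0.5942, 0.2176, 0.0935]
ee_rot: [[0.245, 0.97, -0.0], [0.97, -0.245, -0.0], [-0.0, -0.0, -1.0]]
contact_force: [-0.9, 0.5, -1.3]
finger_gap: 0.0127
time: 22.72
position: [0.5942, 0.2176, 0.0935]
ee_rot: [[0.245, 0.97, -0.0], [0.97, -0.245, 0.0], [0.0, -0.0, -1.0]]
contact_force: [0.4, 0.1, 0.4]
finger_gap: 0.0597
time: 23.55
position: [0.5948, 0.2177, 0.2587]
ee_rot: [[0.245, 0.97, 0.005], [0.97, -0.245, 0.001], [0.002, 0.004, -1.0]]
contact_force: [0.4, 0.1, 0.5]
finger_gap: 0.0597
time: 24.38
position: [0.4478, 0.3636, 0.2552]
ee_rot: [[0.243, 0.97, -0.001], [0.97, -0.243, -0.0], [-0.001, -0.001, -1.0]]
contact_force: [-0.0, 0.4, 0.2]
finger_gap: 0.0599
```

View pics/g1.png

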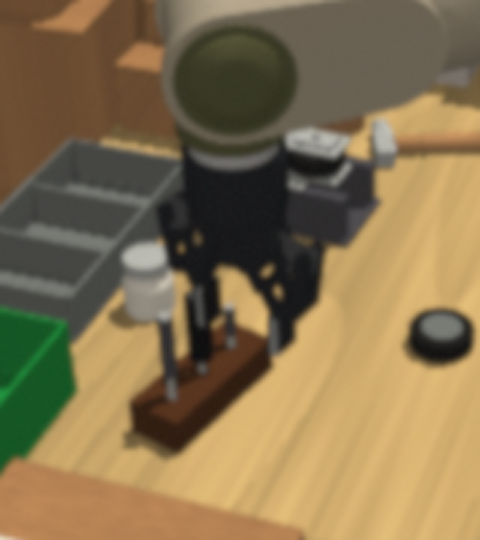

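View pics/g2.png

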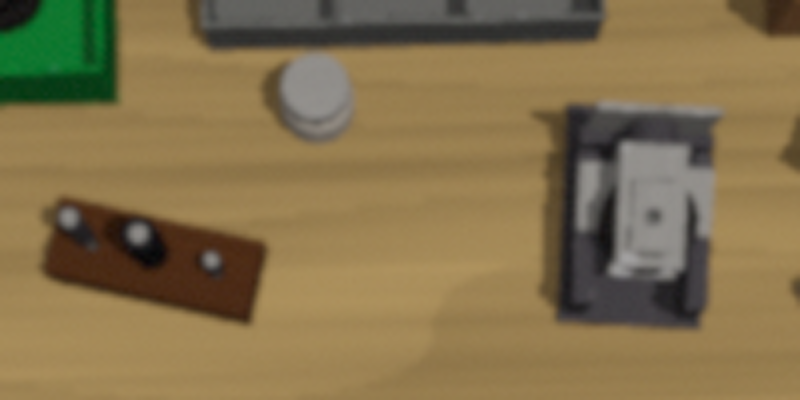

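The pictures show the punch standing upright in its hole (side crop 165,318; top crop 68,216). Its neighbours, the jar and the castor are where they were, and the gripper is clear.

```bash
python3 -c "
from cell import ctrl
print(ctrl.hand_in(),ctrl.observe()['time'])"
```

```text
the job is handed in; nothing more can be done
the job is handed in; nothing more can be done
```

The axle pin is driven fully down on the leftmost castor. The punch is back upright in its own rack hole, released, and the job was handed in at about 24.5 s of the 67 s allowed.

- **Bore:** the punch tip went into the bore on the first try with no contact force.
- **Pin:** it moved at about 8 N, then stopped hard with the tip at about 67 mm, against 68 mm expected. The force rose to about 28 N with only 0.7 mm more travel, so I take it as down on the pad. I could not see the pin itself. The highest force reading was about 29 N; forces were read only at the end of each move.
- **Rack:** the punch went back into its hole without force, to within 0.1 mm of the height at which I had gripped it. The last pictures show it upright, the other tools, jar and castor where they were, and the gripper well clear.
- **Disagreements:** the side camera read about 2–3 mm off in y against the top camera and the arm, so I aligned the tip by comparing positions within the same image. The gripper showed a 13 mm opening on the 15 mm grip body; I did not find out why, but it held without visible slip.

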